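# Scan the inventory label under the cover of an exhibit's junction box

### The arm

A 7-joint arm with a two-finger parallel gripper is mounted at the origin on a cart in front of the work surface, level with it; the furniture and walls round the work are solid. World frame = base frame: x ahead of the robot, y to its left, z up, the work surface at z = 0. Lengths are in m, angles in rad, forces in N, time in s.
With the tool pointing down it reaches from about 0.425 to 0.975 m from the base axis. Payload 16.7 kg.
Tool frame: the origin (TCP) lies on the mounting face of the last link; the fingertips stand 173 mm ahead of it and the grasp point (between the pads) lies 155 mm ahead of it; z points along the fingers, y is the line along which they close (so a half turn about z gives the same grasp; the last joint's range is limited). The gripper opens to 85 mm and grips with 20 to 120 N. Pads are 22 mm wide; open, the fingers measure 114 mm over their backs; the gripper's body (76 mm by 85 mm) begins 54 mm behind the grasp point. The pads swing forward as they close: fully open they stand 13 mm farther back than shut.
Start: joints at [1.111, 0.426, 0.074, 1.606, -0.034, 1.111, -0.067], TCP at [0.206, -0.643, 0.405] pointing down, gripper open.
Joint ranges: [-2.85, 2.85], [-0.5, 2.14], [-1.23, 1.37], [0.21, 2.46], [-1.02, 4.16], [0.16, 2.05], [-2.73, 2.73]. Speed limits (rad/s): [1.89, 1.89, 2.39, 2.39, 3.01, 3.01, 3.01].

### API

Orientations are given as a rotation vector (axis times angle).
In Python, from plant import r gives the robot as it stands. The module is installed in compiled form; this text tells all that it offers.
- The arm moves only by the shell command python3 -m inch 'ROWS' [FORCE]. ROWS is JSON, a list of rows, each an object of numbers: "dx", "dy", "dz": the shift along the world's x, y, z in cm; "wx", "wy", "wz": the turn, a rotation vector about the world's x, y, z in degrees; "grip": the closure, from 0 (fully open) to 1 (shut). In form: [{"dx": .., "dy": .., "dz": .., "wx": .., "wy": .., "wz": .., "grip": ..}, ...]. A call has 1 to 20 rows; each row shifts and turns the commanded pose from where the row before left it; what a row does not reach is not made up. A row lasts 1/10 s, in which the tool goes at most 50 mm and 8.59 degrees, less where a joint would pass 70% of its speed; a pose out of reach is approached as far as the arm can. A call is refused whole if a number of a shift passes 5 or a number of a turn 8.59, either way. A call with a gripper value outside its range is refused whole. The fingers move at their own pace and stop on an object; FORCE is the grip in N (left out, the last holds). Time passes only in rows, so rows that do not move let the fingers close. It gives the time, the measured TCP pose, the force, the opening and the grip force at its end, in the units of the state.
- r.read_state(): the state, without advancing time (a new reading comes with each control period).
- r.read_camera(name): name is "scene" or "top" or "wrist"; returns a dict with "img" (480x640x3 uint8, red, green, blue), "fov_y" (degrees; the focal length in pixels is half the picture's height over the tangent of half this angle, whatever the lens; pixels are square), "cx", "cy" (the principal point, pixels), "k1" (the pictures are not rectified: a ray, as slopes to the right and down, at radius r is drawn at 1 + k1 r^2 times it, then the intrinsics apply), "rvec" (rotation vector, rad) and "tvec" (3), from world to camera coordinates, as OpenCV has them; the wrist camera has in their place "tool_from_camera" (4x4, takes a point from camera to tool coordinates, whose origin is the TCP and whose axes are the flange's). Camera axes: x right, y down, z forward; pixel columns grow to the right and rows downward; lengths in m; the calibration is good to about 2 mm. A picture is of the moment at which its call begins: read the wrist's pose just before it. There is no depth.
- r.close_job(): hands the job in; it is judged then, once.
Trained networks look in the newest picture that a camera, given by its name, has taken for a name from the list of things; names that differ only in an ending like _2 or _b are one class to them, and where a whole thing is asked for, a point or a joint stands for the part that bears it (a point fixed in the world has none). Each returns a list of dicts, best first, with "p" (0 to 1); they miss things now and then, are a little off and sometimes report something else, mostly with a low value. They report only what shows in the picture. A call takes as long as a camera call.
- r.cut_out(target, camera): "mask" (480x640 bool, what is visible of it) and "bbox" ([centre column, centre row, width, height] in pixels, round what is visible of it).
- r.mark_of(target, camera): "location" ([column, row] in pixels: a listed point, or the origin of a listed thing).
The state is a dict: "clock": time; "joint_positions": joint angles; "dq": joint speeds; "tau": joint torques, N m; "ee_pos": TCP position; "tool_rot": TCP orientation; "force": force on the tool from outside, world axes, zero at the start; "ft_torque": the same for the moment, N m; "finger_gap": finger opening in m; "gripper_force": force on a finger pad.
Only numpy, scipy, OpenCV 4.12 (cv2) and the standard library are available. Lean on these libraries where they do the work, as an engineer would, in place of code of your own. Each camera call takes 0.05 s, during which the arm holds its last target. There are 200 camera calls.

### The job

Take stock of the field station's junction box: lift its loose cover off the two pins and lay it flat on the foam pad, handle up, then take the hand scanner from its cup and aim it square at the middle of the label in the box from about 10 cm, holding it still for two seconds without touching the box with it. Then put the scanner back nose-down in its cup and refit the cover fully home on its pins. Drop nothing, and leave the other things on the table where they are.

Things in the scene. Friction and masses are not known exactly. Their poses are not given: they have to be found in the camera images.
- junction_box: Fixed olive case with a sloping top, 150 deep (x) x 200 wide (y) mm. Origin: centre of its underside; z up; its -x side is the low front (35 mm, three cable glands). The top rises towards +x at 20 degrees: outward normal (-sin20, 0, cos20) in this frame. A 20 mm high, 6 mm thick rim on the slope surrounds a recess with terminal strip and label; the cover lies on the rim
- cover_seat (a point): Where the cover's origin lies when fully home: middle of the rim's top plane, (-6.8, 0, 81.1) mm in the case's frame. z: the slope's outward normal; y: the case's y; x: up the slope. In this frame two steel pins, 8 mm thick, along z, stand at x = 0, y = +-78 mm and rise 20 mm above this plane, the last 7 mm tapered to a blunt nose
- cover: Loose olive plate 156 (x) x 196 (y) x 4 mm, 0.24 to 0.39 kg, home on the slope at the start. Origin: centre of its underside; z out of its upper face. 12 mm holes through it at x = 0, y = +-78 mm go over the pins, either way round. Dark bridge handle in the middle: bar along y, 12 wide (x), 14 tall, 90 long, bar centre 36 mm above the origin, feet at y = +-38, 25 mm clear under the bar
- label (a point): Centre of the inventory label, a white square-coded label 46 x 56 mm, flat on the recess floor, hidden under the cover at the start. It lies 28 mm down the slope from the middle and up to 35 mm left or right, 15 mm below the rim's top plane. z: the label's outward normal, the same as the slope's
- scanner: Loose grey gun-shaped hand scanner, 0.16 to 0.26 kg, nose-down in its cup at the start. Origin: centre of the window in the nose; z from the nose to the back of the head; it looks along its own -z, reads by itself, and may be turned any way about z. Nose 48 (x) x 62 (y) mm up to 38 mm above the origin. A grip handle 30 mm wide (y) sticks out to own x = -120 mm, 65 to 110 mm above the origin
- scanner_grip (a point): Point on the scanner's axis, 99 mm from its origin, to take it by: the head here has flat sides 46 mm apart (close along the scanner's y), 42 mm along x, from 38 to 125 mm above the origin; the back cap ends at 128 mm. Axes as the scanner's
- scanner_stand: Fixed dark stand: 120 x 120 x 10 mm base with an upright open cup, inside 58 (x) x 72 (y) mm, walls 4 mm, top at 52 mm, flared lips up to 62 mm. Origin: centre of the underside. The scanner stands in it with its x and y along the stand's; half-turned fits too
- stand_floor (a point): Centre of the cup's floor, 12 mm above the table; the scanner's origin lies here within some mm when put away
- foam_pad: Fixed flat grey foam pad 180 (x) x 220 (y) x 8 mm on the table, for parts taken off an exhibit. Origin: centre of its underside
- handset: Bystander, loose: light-coloured, 51 x 210 x 64 mm, in front of the work; origin at the centre of its underside
- spares_tin: Bystander, loose: closed olive tin 76 x 93 x 36 mm, behind of the work; origin at the centre of its underside
- compass: Bystander, loose: round closed pocket compass 64 x 55 x 20 mm, behind of the work; origin at the centre of its underside
- valve_carton: Bystander, loose: upright small orange-brown carton 35 x 34 x 75 mm, behind the work; origin at the centre of its underside

How it is judged:
By the outcome, as a careful person would: the job done as asked, in the order asked, and still so for the second after the job is handed in, with the robot touching nothing.
It also fails if it takes over 72 s, if anything falls off the work surface, if the arm or the gripper's body presses on something with over 40 N, if the wrist force passes 120 N, or if a joint passes its speed limit or range.

## Working session

There is one attempt and no reset: what is moved stays moved. The work goes in short steps, Python scripts to look and compute and a shell command to move; the robot and the scene stay as the last step left them, time stands still between calls to the robot, and variables do not carry over. Pictures are saved under pics/ and viewed, at most 10 in all, crops included, and the job is handed in when it is done.

```bash
mkdir -p pics
cat > h.py <<'E'
import numpy as np, cv2
from scipy.spatial.transform import Rotation as R
from plant import r
def cam(name):
    s=r.read_state(); c=r.read_camera(name)
    if 'rvec' in c:
        Rc=R.from_rotvec(np.ravel(c['rvec'])).as_matrix(); t=np.ravel(c['tvec'])
        c['R']=Rc.T; c['o']=-Rc.T@t
    else:
        T=np.array(c['tool_from_camera']); Rt=R.from_rotvec(s['tool_rot']).as_matrix()
        c['R']=Rt@T[:3,:3]; c['o']=Rt@T[:3,3]+np.array(s['ee_pos'])
    c['f']=240/np.tan(np.radians(c['fov_y'])/2)
    return c
def ray(c,px):
    x=(px[0]-c['cx'])/c['f']; y=(px[1]-c['cy'])/c['f']
    rd=np.hypot(x,y); q=rd
    for _ in range(30): q=rd/(1+c['k1']*q*q)
    k=q/rd if rd>0 else 1
    d=c['R']@np.array([x*k,y*k,1]); return c['o'],d/np.linalg.norm(d)
def onz(c,px,z):
    o,d=ray(c,px); return o+d*(z-o[2])/d[2]
def tri(rs):
    A=np.zeros((3,3));b=np.zeros(3)
    for o,d in rs:
        P=np.eye(3)-np.outer(d,d);A+=P;b+=P@o
    x=np.linalg.solve(A,b); return x,[np.linalg.norm((np.eye(3)-np.outer(d,d))@(x-o)) for o,d in rs]
def proj(c,p):
    v=c['R'].T@(np.array(p)-c['o']); x,y=v[:2]/v[2]; k=1+c['k1']*(x*x+y*y)
    return np.array([c['cx']+c['f']*x*k,c['cy']+c['f']*y*k])
def save(c,n): cv2.imwrite('pics/'+n,c['img'][:,:,::-1])
E
cat > a.py <<'E'
from h import *
cs={n:cam(n) for n in('scene','top')}
for n in cs: save(cs[n],n+'0.png'); print(n,cs[n]['o'].round(3))
for t in ['junction_box','cover_seat','cover','scanner','scanner_grip','scanner_stand','stand_floor','foam_pad','handset','spares_tin','compass','valve_carton']:
    rs=[];s=''
    for n in cs:
        m=r.mark_of(t,n)
        if m:
            rs.append(ray(cs[n],m[0]['location'])); s+=f" {n} {np.round(m[0]['location'])} p{m[0]['p']:.2f} z0:{onz(cs[n],m[0]['location'],0).round(3)}"
    if len(rs)==2: x,e=tri(rs); s+=f' TRI {x.round(3)} e{e[0]:.4f}'
    print(t,s)
s=r.read_state();print(s['ee_pos'],R.from_rotvec(s['tool_rot']).as_matrix().round(3),s['clock'],s['finger_gap'])
E
python3 a.py
```

```text
scene [0.096 0.55  0.636]
top [0.445 0.029 1.036]
junction_box  scene [430. 203.] p0.72 z0:[ 0.543 -0.37   0.   ]
cover_seat  scene [431. 203.] p0.36 z0:[ 0.542 -0.372  0.   ] top [299. 169.] p0.73 z0:[0.762 0.106 0.   ] TRI [0.507 0.042 0.307] e0.1589
cover  scene [432. 202.] p0.88 z0:[ 0.542 -0.378  0.   ] top [487. 290.] p0.66 z0:[ 0.488 -0.282  0.   ] TRI [ 0.484 -0.257  0.083] e0.0001
scanner  scene [188. 378.] p0.86 z0:[0.553 0.371 0.   ] top [174. 272.] p0.60 z0:[0.544 0.38  0.   ] TRI [0.543 0.375 0.015] e0.0001
scanner_grip  scene [177. 342.] p0.86 z0:[0.632 0.339 0.   ] top [156. 269.] p0.90 z0:[0.552 0.42  0.   ] TRI [0.54  0.377 0.111] e0.0013
scanner_stand  scene [190. 382.] p0.92 z0:[0.545 0.373 0.   ] top [174. 275.] p0.83 z0:[0.538 0.38  0.   ] TRI [0.537 0.376 0.011] e0.0001
stand_floor  top [175. 272.] p0.73 z0:[0.545 0.377 0.   ]
foam_pad  scene [339. 281.] p0.71 z0:[0.523 0.02  0.   ] top [342. 284.] p0.96 z0:[0.509 0.021 0.   ] TRI [0.513 0.024 0.008] e0.0053
handset  scene [296. 407.] p0.78 z0:[0.384 0.286 0.   ] top [213. 351.] p0.96 z0:[0.376 0.294 0.   ] TRI [0.377 0.291 0.013] e0.0012
spares_tin  scene [270. 248.] p0.93 z0:[0.709 0.044 0.   ] top [325. 188.] p0.57 z0:[0.717 0.051 0.   ] TRI [0.713 0.048 0.001] e0.0052
compass  scene [151. 321.] p0.87 z0:[0.71  0.346 0.   ] top [189. 192.] p0.58 z0:[0.718 0.35  0.   ] TRI [ 0.716  0.348 -0.002] e0.0038
valve_carton  scene [237. 248.] p0.95 z0:[0.764 0.095 0.   ] top [300. 171.] p0.67 z0:[0.757 0.105 0.   ] TRI [0.753 0.104 0.012] e0.0012
[ 0.20640212 -0.64262614  0.40470651] [[ 0.952  0.306  0.   ]
 [ 0.306 -0.952  0.   ]
 [ 0.    -0.    -1.   ]] 1.3 0.08541057566756736
```

View pics/top0.png

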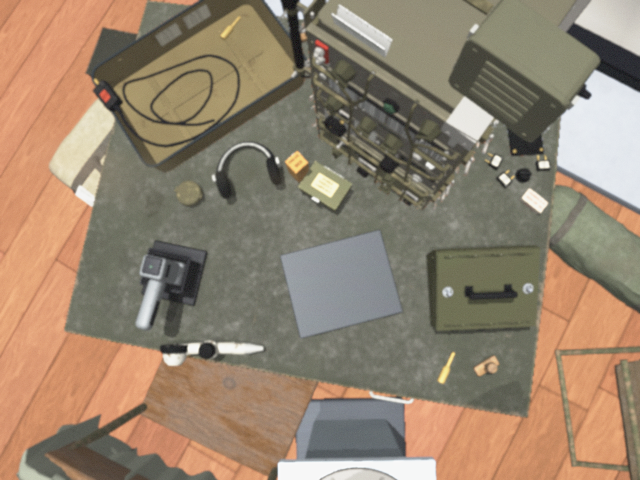

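View pics/scene0.png

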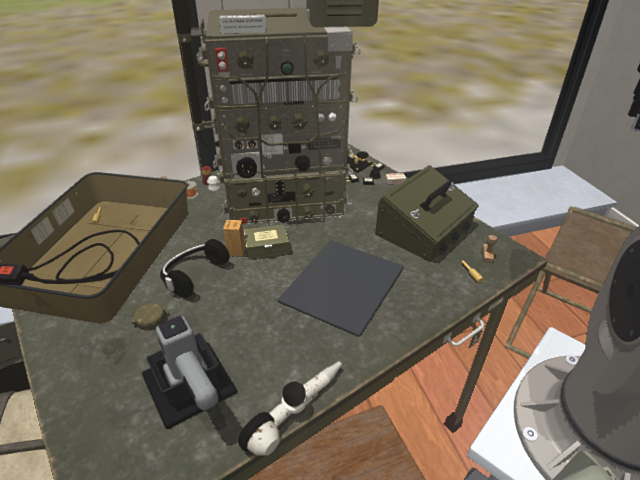

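The top view shows the box at (487,290) with pins at about (448,292) and (528,289). The pad is at (341,284), and the scanner is in its stand at (172,273) with the grip pointing towards the robot. The scene view agrees: the low front of the box faces the robot, and the tin and carton stand behind the pad.

```bash
cat > b.py <<'E'
from h import *
c=cam('top')
a=onz(c,(448,292),.1);b=onz(c,(528,289),.1);print('pins',a,b,np.linalg.norm(a-b),'yaw',np.degrees(np.arctan2((a-b)[1],(a-b)[0]))-90)
for t,z in [('foam_pad',.008),('scanner_stand',.01),('junction_box',.05)]:
    m=r.cut_out(t,'top')[0]['mask'].astype(np.uint8)
    k,_=cv2.findContours(m,0,2); k=max(k,key=cv2.contourArea)
    P=np.array([onz(c,p[0],z)[:2] for p in k],np.float32)
    q=cv2.minAreaRect(P);print(t,q,cv2.boxPoints(q).round(3).tolist())
E
python3 b.py
```

```text
pins [ 0.4827195  -0.17831423  0.1       ] [ 0.48364564 -0.33132736  0.1       ] 0.15301593345949813 yaw 0.34679005547108943
foam_pad ((0.5457964539527893, -0.2404109686613083), (0.1322324573993683, 0.2816522717475891), 35.98031997680664) [[0.4099999964237213, -0.16500000655651093], [0.574999988079071, -0.3930000066757202], [0.6819999814033508, -0.3160000145435333], [0.5170000195503235, -0.08799999952316284]]
scanner_stand ((0.5435232520103455, 0.3801860213279724), (0.13389410078525543, 0.12207034975290298), 75.12413787841797) [[0.46700000762939453, 0.3310000002384186], [0.5849999785423279, 0.30000001192092896], [0.6200000047683716, 0.42899999022483826], [0.5019999742507935, 0.460999995470047]]
junction_box ((0.541894793510437, -0.22856588661670685), (0.12411005795001984, 0.266956627368927), 36.19781494140625) [[0.4129999876022339, -0.15700000524520874], [0.5709999799728394, -0.37299999594688416], [0.6710000038146973, -0.30000001192092896], [0.5130000114440918, -0.08399999886751175]]
```

```bash
python3 -m inch '[{"dx":1.2,"dy":2.6,"wz":5},{"dx":1.2,"dy":2.6,"wz":5},{"dx":1.2,"dy":2.6,"wz":5},{"dx":1.2,"dy":2.6,"wz":5},{"dx":1.2,"dy":2.6,"wz":5},{"dx":1.2,"dy":2.6,"wz":5},{"dx":1.2,"dy":2.6,"wz":5},{"dx":1.2,"dy":2.6,"wz":5},{"dx":1.2,"dy":2.6,"wz":5},{"dx":1.2,"dy":2.6,"wz":5},{"dx":1.2,"dy":2.6,"wz":5},{"dx":1.2,"dy":2.6,"wz":5},{"dx":1.2,"dy":2.6,"wz":5},{"dx":1.2,"dy":2.6,"wz":5},{"dx":0.6,"dy":2.4,"wz":2.5},{"dz":-0.5,"wy":-5},{"dz":-0.5,"wy":-5},{"dz":-0.5,"wy":-5},{"dz":-0.5,"wy":-5},{}]' 40
cat > c.py <<'E'
from h import *
import sys
c=cam('wrist'); save(c,sys.argv[1])
s=r.read_state();print(np.round(s['ee_pos'],4),R.from_rotvec(s['tool_rot']).as_matrix().round(3).tolist(),s['clock'],np.round(s['joint_positions'],2),np.round(s['force'],1))
for t in sys.argv[2:]:
    for m in r.mark_of(t,'wrist')[:2]: print(t,np.round(m['location'],1),round(m['p'],2),onz(c,m['location'],0.08).round(4))
E
python3 c.py w1.png cover cover_seat
```

```text
[ 0.2064 -0.6426  0.4047] [[0.952, 0.306, 0.0], [0.306, -0.952, 0.0], [0.0, -0.0, -1.0]] 1.55 [ 1.11  0.43  0.07  1.61 -0.03  1.11 -0.07] [0.5 0.5 0.5]validation failed for argument at $[0]...
```

View pics/w1.png

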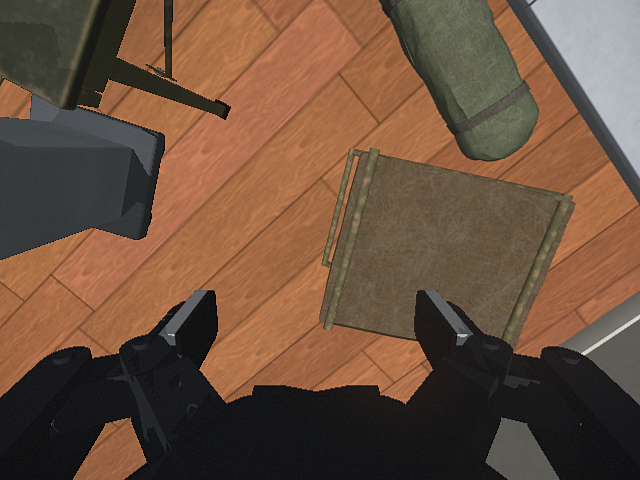

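The arm has not moved, because the call was refused: each row needs all its keys. The picture shows only the floor beside the table, with the fingers at about (190,320) and (445,320). I'll send complete rows.

```bash
python3 -m inch '[{"dx":1.2,"dy":2.6,"dz":0,"wx":0,"wy":0,"wz":5,"grip":0},{"dx":1.2,"dy":2.6,"dz":0,"wx":0,"wy":0,"wz":5,"grip":0},{"dx":1.2,"dy":2.6,"dz":0,"wx":0,"wy":0,"wz":5,"grip":0},{"dx":1.2,"dy":2.6,"dz":0,"wx":0,"wy":0,"wz":5,"grip":0},{"dx":1.2,"dy":2.6,"dz":0,"wx":0,"wy":0,"wz":5,"grip":0},{"dx":1.2,"dy":2.6,"dz":0,"wx":0,"wy":0,"wz":5,"grip":0},{"dx":1.2,"dy":2.6,"dz":0,"wx":0,"wy":0,"wz":5,"grip":0},{"dx":1.2,"dy":2.6,"dz":0,"wx":0,"wy":0,"wz":5,"grip":0},{"dx":1.2,"dy":2.6,"dz":0,"wx":0,"wy":0,"wz":5,"grip":0},{"dx":1.2,"dy":2.6,"dz":0,"wx":0,"wy":0,"wz":5,"grip":0},{"dx":1.2,"dy":2.6,"dz":0,"wx":0,"wy":0,"wz":5,"grip":0},{"dx":1.2,"dy":2.6,"dz":0,"wx":0,"wy":0,"wz":5,"grip":0},{"dx":1.2,"dy":2.6,"dz":0,"wx":0,"wy":0,"wz":5,"grip":0},{"dx":1.2,"dy":2.6,"dz":0,"wx":0,"wy":0,"wz":5,"grip":0},{"dx":0.6,"dy":2.4,"dz":0,"wx":0,"wy":0,"wz":2.5,"grip":0},{"dx":0,"dy":0,"dz":-0.5,"wx":0,"wy":-5,"wz":0,"grip":0},{"dx":0,"dy":0,"dz":-0.5,"wx":0,"wy":-5,"wz":0,"grip":0},{"dx":0,"dy":0,"dz":-0.5,"wx":0,"wy":-5,"wz":0,"grip":0},{"dx":0,"dy":0,"dz":-0.5,"wx":0,"wy":-5,"wz":0,"grip":0},{"dx":0,"dy":0,"dz":0,"wx":0,"wy":0,"wz":0,"grip":0}]' 40
python3 c.py w2.png cover cover_seat
```

```text
clock: 3.65
ee_pos: [0.3794, -0.2545, 0.3841]
tool_rot: [2.028, 2.034, 0.358]
force: [0.1, 0.3, -0.1]
finger_gap: 0.0852
gripper_force: 0.0
[ 0.3797 -0.2545  0.3846] [[-0.004, 0.94, 0.34], [1.0, 0.004, 0.0], [-0.001, 0.34, -0.94]] 3.7 [ 0.86  0.04 -0.35  2.18 -0.26  0.64  0.7 ] [ 0.5 -0.3 -0.4]
cover [315. 231.] 0.58 [ 0.489  -0.2617  0.08  ]
```

View pics/w2.png

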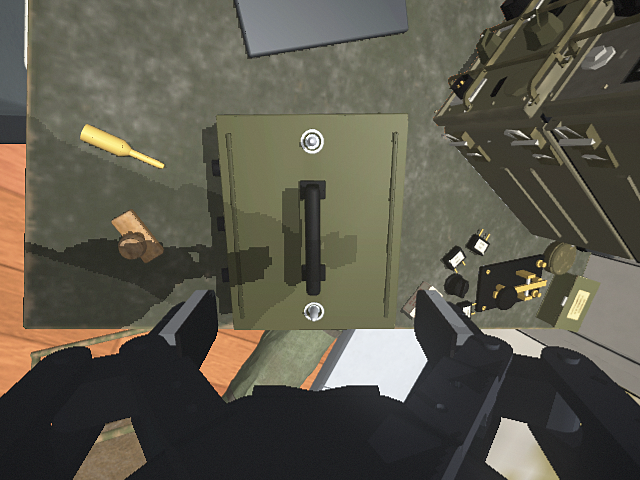

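The view shows the cover square to the gripper. The pins are at about (312,141) and (314,311), and the handle bar runs from (313,183) to (313,293), pointing a little off-centre in the image.

Run:
```python
from h import *
c=cam('wrist'); n=np.array([-np.sin(np.radians(20)),0,np.cos(np.radians(20))])
def pl(px,p0):
    o,d=ray(c,px); return o+d*((p0-o)@n)/(d@n)
seat=np.array([.490,-.255,.081])
a=pl((312,141),seat+.004*n);b=pl((314,311),seat+.004*n);print('pins',a,b,np.linalg.norm(a-b),(a+b)/2-.004*n)
for h in (.043,.036):
  p=pl((313,183),seat+h*n);q=pl((313,294),seat+h*n);print('bar',p,q,np.linalg.norm(p-q),(p+q)/2-h*n)
s=r.read_state();T=R.from_rotvec(s['tool_rot']).as_matrix();g=np.array(s['ee_pos'])+.155*T[:,2];print('grasp pt',g, 'above seat n:',(g-seat)@n)
```

```text
pins [ 0.48528132 -0.18323192  0.08353925] [ 0.48725435 -0.34003849  0.08425738] 0.15682062514400208 [ 0.48763592 -0.26163521  0.08013954]
bar [ 0.4731975  -0.21403199  0.12064403] [ 0.47336075 -0.3041747   0.12070345] 0.09014287728226371 [ 0.48798599 -0.25910335  0.08026696]
bar [ 0.47551867 -0.21474882  0.11403962] [ 0.4756865  -0.30742266  0.11410071] 0.09267401055315345 [ 0.48791531 -0.26108574  0.08024123]
grasp pt [ 0.433432   -0.25460697  0.23934608] above seat n: 0.16814403656486634
```

```bash
python3 -m inch '[{"dx":0.6,"dy":-0.1,"dz":-1.7,"wx":0,"wy":0,"wz":0.5,"grip":0},{"dx":0.6,"dy":-0.1,"dz":-1.7,"wx":0,"wy":0,"wz":0,"grip":0},{"dx":0.6,"dy":-0.1,"dz":-1.7,"wx":0,"wy":0,"wz":0,"grip":0},{"dx":0.6,"dy":-0.1,"dz":-1.7,"wx":0,"wy":0,"wz":0,"grip":0},{"dx":0.6,"dy":-0.15,"dz":-1.7,"wx":0,"wy":0,"wz":0,"grip":0},{"dx":0.5,"dy":0,"dz":-1.5,"wx":0,"wy":0,"wz":0,"grip":0},{"dx":0.4,"dy":0,"dz":-1.2,"wx":0,"wy":0,"wz":0,"grip":0},{"dx":0.4,"dy":0,"dz":-1.3,"wx":0,"wy":0,"wz":0,"grip":0},{"dx":0,"dy":0,"dz":0,"wx":0,"wy":0,"wz":0,"grip":0},{"dx":0,"dy":0,"dz":0,"wx":0,"wy":0,"wz":0,"grip":1},{"dx":0,"dy":0,"dz":0,"wx":0,"wy":0,"wz":0,"grip":1},{"dx":0,"dy":0,"dz":0,"wx":0,"wy":0,"wz":0,"grip":1},{"dx":0,"dy":0,"dz":0,"wx":0,"wy":0,"wz":0,"grip":1},{"dx":0,"dy":0,"dz":0,"wx":0,"wy":0,"wz":0,"grip":1},{"dx":0,"dy":0,"dz":0,"wx":0,"wy":0,"wz":0,"grip":1},{"dx":0,"dy":0,"dz":0,"wx":0,"wy":0,"wz":0,"grip":1},{"dx":0,"dy":0,"dz":0,"wx":0,"wy":0,"wz":0,"grip":1},{"dx":0,"dy":0,"dz":0,"wx":0,"wy":0,"wz":0,"grip":1}]' 60
```

```text
clock: 5.65
ee_pos: [0.4233, -0.2602, 0.2601]
tool_rot: [2.018, 2.046, 0.359]
force: [-5.1, 1.1, 9.3]
finger_gap: 0.0107
gripper_force: 58.5
```

```bash
python3 -m inch '[{"dx":-0.14,"dy":0,"dz":0.38,"wx":0,"wy":0,"wz":0,"grip":1},{"dx":-0.14,"dy":0,"dz":0.38,"wx":0,"wy":0,"wz":0,"grip":1},{"dx":-0.14,"dy":0,"dz":0.38,"wx":0,"wy":0,"wz":0,"grip":1},{"dx":-0.21,"dy":0,"dz":0.56,"wx":0,"wy":0,"wz":0,"grip":1},{"dx":-0.21,"dy":0,"dz":0.56,"wx":0,"wy":0,"wz":0,"grip":1},{"dx":-0.34,"dy":0,"dz":0.94,"wx":0,"wy":0,"wz":0,"grip":1},{"dx":-0.34,"dy":0,"dz":0.94,"wx":0,"wy":0,"wz":0,"grip":1},{"dx":-0.34,"dy":0,"dz":0.94,"wx":0,"wy":0,"wz":0,"grip":1},{"dx":-0.34,"dy":0,"dz":0.94,"wx":0,"wy":0,"wz":0,"grip":1},{"dx":-0.34,"dy":0,"dz":0.94,"wx":0,"wy":0,"wz":0,"grip":1},{"dx":0,"dy":0,"dz":0,"wx":0,"wy":0,"wz":0,"grip":1}]'
python3 - <<'E'
from h import *
c=cam('top')
C=np.array([onz(c,p,.008)[:2] for p in [(282,254),(381,232),(401,313),(302,336)]],np.float32)
q=cv2.minAreaRect(C);print(C,q,C.mean(0))
w=cam('wrist');save(w,'w3.png');save(c,'t3.png')
for t in('label','cover'):
  for k in ('wrist','top'): print(t,k,[(np.round(m['location']),m['p']) for m in r.mark_of(t,k)])
s=r.read_state();print(s['ee_pos'],s['finger_gap'],s['force'])
E
```

```text
clock: 6.75
ee_pos: [0.3978, -0.2604, 0.3307]
tool_rot: [2.016, 2.044, 0.359]
force: [0.2, -0.7, -2.0]
finger_gap: 0.011
gripper_force: 58.9
[[ 0.5755896   0.14530686]
 [ 0.61650103 -0.06483535]
 [ 0.44598487 -0.0992794 ]
 [ 0.4040017   0.10616548]] ((0.5105549693107605, 0.022966809570789337), (0.17594078183174133, 0.21408231556415558), 11.420001983642578) [0.51051927 0.0218394 ]
label wrist []
label top []
cover wrist [(array([313., 284.]), 0.61)]
cover top [(array([500., 300.]), 0.95)]
[ 0.39801316 -0.26003914  0.32886449] 0.011068279633584524 [-0.92714147 -0.15028714 -3.24181802]
```

View pics/t3.png

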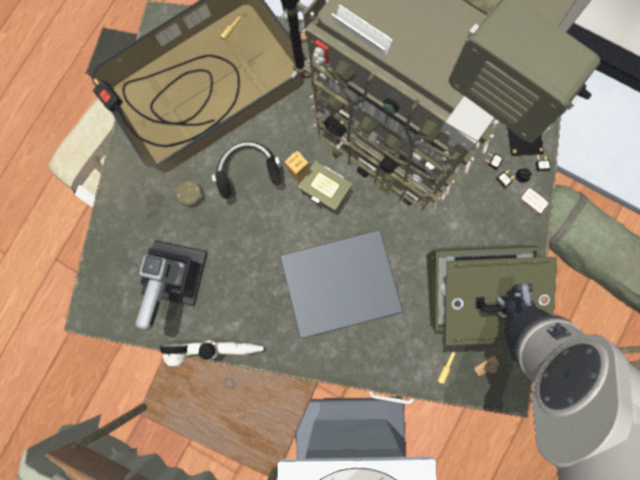

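```bash
python3 -m inch '[{"dx":0.4,"dy":1.6,"dz":0,"wx":0,"wy":0,"wz":0,"grip":1},{"dx":0.9,"dy":2.6,"dz":0,"wx":0,"wy":0,"wz":2.1,"grip":1},{"dx":1.1,"dy":3,"dz":0,"wx":0,"wy":0,"wz":2.1,"grip":1},{"dx":1.3,"dy":3,"dz":0,"wx":0,"wy":0,"wz":2.1,"grip":1},{"dx":1.3,"dy":3,"dz":0,"wx":0,"wy":0,"wz":2.1,"grip":1},{"dx":1.3,"dy":3,"dz":0,"wx":0,"wy":0,"wz":2.1,"grip":1},{"dx":1.3,"dy":3,"dz":0,"wx":0.2,"wy":4,"wz":0,"grip":1},{"dx":1.3,"dy":3,"dz":0,"wx":0.7,"wy":4,"wz":0,"grip":1},{"dx":1.3,"dy":3,"dz":0,"wx":0,"wy":4,"wz":0,"grip":1},{"dx":0.7,"dy":1.4,"dz":0,"wx":0,"wy":4,"wz":0,"grip":1},{"dx":0.4,"dy":0.6,"dz":0,"wx":0,"wy":4,"wz":0,"grip":1},{"dx":0,"dy":0,"dz":-1.5,"wx":0,"wy":0,"wz":0,"grip":1},{"dx":0,"dy":0,"dz":-2,"wx":0,"wy":0,"wz":0,"grip":1},{"dx":0,"dy":0,"dz":-2,"wx":0,"wy":0,"wz":0,"grip":1},{"dx":0,"dy":0,"dz":-2,"wx":0,"wy":0,"wz":0,"grip":1},{"dx":0,"dy":0,"dz":-1.5,"wx":0,"wy":0,"wz":0,"grip":1},{"dx":0,"dy":0,"dz":-1,"wx":0,"wy":0,"wz":0,"grip":1},{"dx":0,"dy":0,"dz":0,"wx":0,"wy":0,"wz":0,"grip":1},{"dx":0,"dy":0,"dz":0,"wx":0,"wy":0,"wz":0,"grip":1}]'
cat > st.py <<'E'
from h import *
s=r.read_state();M=R.from_rotvec(s['tool_rot']).as_matrix();print(np.round(s['ee_pos'],4),'\n',M.round(3),np.round(s['joint_positions'],2),np.round(s['force'],1),'align', 'tilt to down (world rotvec deg)',np.degrees(np.cross(M[:,2],[0,0,-1])).round(2),'y-axis az',np.degrees(np.arctan2(M[1,1],M[0,1])).round(2),s['finger_gap'],s['clock'])
E
python3 st.py
```

```text
clock: 8.95
ee_pos: [0.5112, 0.012, 0.2295]
tool_rot: [-1.974, -2.37, -0.09]
force: [-0.1, -0.2, -2.2]
finger_gap: 0.0108
gripper_force: 59.0
[0.5112 0.012  0.2295] 
 [[-0.181  0.984 -0.006]
 [ 0.98   0.181  0.081]
 [ 0.08   0.009 -0.997]] [ 0.24  0.43 -0.43  2.09  0.16  0.65 -0.1 ] [-0.1 -0.2 -2.2] align tilt to down (world rotvec deg) [-4.62 -0.32 -0.  ] y-axis az 10.4 0.010831943820611142 8.95
```

```bash
python3 -m inch '[{"dx":0,"dy":0.5,"dz":0,"wx":-2.3,"wy":-0.2,"wz":0.4,"grip":1},{"dx":0,"dy":0.5,"dz":0,"wx":-2.3,"wy":-0.1,"wz":0.3,"grip":1},{"dx":0,"dy":0,"dz":-0.8,"wx":0,"wy":0,"wz":0,"grip":1},{"dx":0,"dy":0,"dz":-0.8,"wx":0,"wy":0,"wz":0,"grip":1},{"dx":0,"dy":0,"dz":-0.5,"wx":0,"wy":0,"wz":0,"grip":1},{"dx":0,"dy":0,"dz":-0.3,"wx":0,"wy":0,"wz":0,"grip":1},{"dx":0,"dy":0,"dz":0,"wx":0,"wy":0,"wz":0,"grip":1},{"dx":0,"dy":0,"dz":0,"wx":0,"wy":0,"wz":0,"grip":1}]'; python3 st.py
```

```text
clock: 9.75
ee_pos: [0.5111, 0.0216, 0.2053]
tool_rot: [-1.996, -2.425, 0.001]
force: [-0.5, 0.2, -2.4]
finger_gap: 0.011
gripper_force: 59.0
[0.5111 0.0216 0.2053] 
 [[-0.192  0.981 -0.001]
 [ 0.981  0.192  0.   ]
 [ 0.001 -0.001 -1.   ]] [ 0.13  0.47 -0.36  2.1   0.27  0.62 -0.23] [-0.5  0.2 -2.4] align tilt to down (world rotvec deg) [-0.02 -0.06 -0.  ] y-axis az 11.09 0.010973867095026284 9.75
```

```bash
python3 -m inch '[{"dx":0,"dy":0,"dz":-0.3,"wx":0,"wy":0,"wz":0,"grip":1},{"dx":0,"dy":0,"dz":-0.2,"wx":0,"wy":0,"wz":0,"grip":1},{"dx":0,"dy":0,"dz":-0.1,"wx":0,"wy":0,"wz":0,"grip":1},{"dx":0,"dy":0,"dz":0,"wx":0,"wy":0,"wz":0,"grip":1}]'
```

```text
clock: 10.15
ee_pos: [0.5109, 0.0219, 0.1992]
tool_rot: [-1.995, -2.425, 0.001]
force: [0.0, 0.2, -2.6]
finger_gap: 0.011
gripper_force: 59.1
```

```bash
python3 -m inch '[{"dx":0,"dy":0,"dz":-0.1,"wx":0,"wy":0,"wz":0,"grip":1},{"dx":0,"dy":0,"dz":-0.1,"wx":0,"wy":0,"wz":0,"grip":1},{"dx":0,"dy":0,"dz":0,"wx":0,"wy":0,"wz":0,"grip":1}]'
```

```text
clock: 10.45
ee_pos: [0.5111, 0.022, 0.1981]
tool_rot: [-1.996, -2.426, 0.001]
force: [-6.1, 0.3, 17.5]
finger_gap: 0.0112
gripper_force: 62.1
```

```bash
python3 -m inch '[{"dx":0,"dy":0,"dz":0.1,"wx":0,"wy":0,"wz":0,"grip":0},{"dx":0,"dy":0,"dz":0,"wx":0,"wy":0,"wz":0,"grip":0},{"dx":0,"dy":0,"dz":0,"wx":0,"wy":0,"wz":0,"grip":0},{"dx":0,"dy":0,"dz":0,"wx":0,"wy":0,"wz":0,"grip":0},{"dx":0,"dy":0,"dz":0,"wx":0,"wy":0,"wz":0,"grip":0},{"dx":0,"dy":0,"dz":0,"wx":0,"wy":0,"wz":0,"grip":0},{"dx":0,"dy":0,"dz":1,"wx":0,"wy":0,"wz":0,"grip":0},{"dx":0,"dy":0,"dz":2,"wx":0,"wy":0,"wz":0,"grip":0},{"dx":0,"dy":0,"dz":3,"wx":0,"wy":0,"wz":0,"grip":0},{"dx":0,"dy":0,"dz":3,"wx":0,"wy":0,"wz":0,"grip":0}]'; python3 -m inch '[{"dx":0,"dy":3,"dz":2.5,"wx":0,"wy":0,"wz":5,"grip":0},{"dx":0,"dy":3,"dz":2.5,"wx":0,"wy":0,"wz":5,"grip":0},{"dx":0,"dy":3,"dz":2.5,"wx":0,"wy":0,"wz":5,"grip":0},{"dx":0,"dy":3,"dz":2.5,"wx":0,"wy":0,"wz":5,"grip":0},{"dx":0,"dy":3,"dz":1,"wx":0,"wy":0,"wz":5,"grip":0},{"dx":0,"dy":3,"dz":0,"wx":0,"wy":0,"wz":5,"grip":0},{"dx":0,"dy":3,"dz":0,"wx":0,"wy":0,"wz":5,"grip":0},{"dx":0,"dy":3,"dz":0,"wx":0,"wy":0,"wz":5,"grip":0},{"dx":0.5,"dy":3,"dz":0,"wx":0,"wy":0,"wz":5,"grip":0},{"dx":0.5,"dy":3,"dz":0,"wx":0,"wy":0,"wz":5,"grip":0},{"dx":0.5,"dy":3,"dz":0,"wx":0,"wy":0,"wz":5,"grip":0},{"dx":0.5,"dy":2,"dz":0,"wx":0,"wy":0,"wz":5,"grip":0},{"dx":0.5,"dy":0.3,"dz":0,"wx":0,"wy":0,"wz":5,"grip":0},{"dx":0.4,"dy":0,"dz":0,"wx":0,"wy":0,"wz":5,"grip":0},{"dx":0,"dy":0,"dz":0,"wx":0,"wy":0,"wz":0,"grip":0}]'; python3 c.py w4.png scanner scanner_grip scanner_stand stand_floor; python3 st.py
python3 - <<'E'
from h import *
c=cam('scene')
print([(np.round(m['location']),m['p'],onz(c,m['location'],.008)) for m in r.mark_of('cover','scene')[:2]])
c=cam('top')
print([(np.round(m['location']),m['p'],onz(c,m['location'],.008)) for m in r.mark_of('cover','top')[:2]])
E
```

```text
clock: 11.45
ee_pos: [0.5108, 0.022, 0.2898]
tool_rot: [-1.995, -2.425, 0.001]
force: [-0.6, -1.2, 0.2]
finger_gap: 0.0852
gripper_force: 0.0
clock: 12.95
ee_pos: [0.5403, 0.3747, 0.3986]
tool_rot: [-0.241, -3.132, 0.001]
force: [-0.1, -0.2, -0.1]
finger_gap: 0.0854
gripper_force: 0.0
[0.54   0.3746 0.3986] [[-0.988, 0.156, -0.001], [0.156, 0.988, -0.001], [0.001, -0.001, -1.0]] 13.0 [-0.17  0.5  -0.74  1.62  0.36  1.17  0.42] [-0.3 -0.6  0.2]
scanner [314.6 214.5] 0.67 [0.5293 0.3741 0.08  ]
[0.5398 0.3747 0.3987] 
 [[-0.988  0.156 -0.   ]
 [ 0.156  0.988 -0.001]
 [-0.    -0.001 -1.   ]] [-0.17  0.5  -0.74  1.62  0.36  1.17  0.42] [1.2 0.2 0.1] align tilt to down (world rotvec deg) [ 0.05 -0.01  0.  ] y-axis az 81.01 0.08532502644492852 13.2
[(array([342., 283.]), 0.63, array([0.5094773 , 0.02625806, 0.008     ]))]
[(array([342., 282.]), 0.79, array([0.51305645, 0.01993686, 0.008     ])), (array([174., 271.]), 0.72, array([0.54496475, 0.37819109, 0.008     ]))]
```

View pics/w4.png

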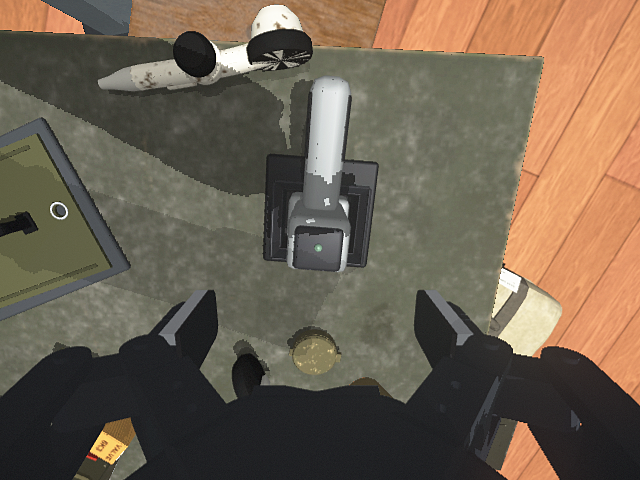

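The cover lies inside the pad on the left of the picture. The scanner cap is centred at about (318,248), its grip tip is at (329,78), and the stand base corners are near (268,155), (379,163), (369,268) and (263,260).

Run:
```python
from h import *
c=cam('wrist')
C=np.array([onz(c,p,.010)[:2] for p in [(268,155),(379,163),(369,268),(263,260)]],np.float32)
print(C.mean(0),cv2.minAreaRect(C),[np.degrees(np.arctan2(*(C[j]-C[i])[::-1])) for i,j in [(0,1),(3,2),(3,0),(2,1)]])
q=onz(c,(318,248),.14);t=onz(c,(329,82),.1);print('cap',q,'tip',t,np.linalg.norm((q-t)[:2]),np.degrees(np.arctan2(*(q-t)[1::-1])))
K=[onz(c,p,.14)[:2] for p in [(292,227),(345,229),(346,269),(291,267)]];print(np.round(K,4),np.mean(K,0))
```

```text
[0.5426556 0.3775225] ((0.5425581336021423, 0.3783029615879059), (0.12169109284877777, 0.1176842525601387), 76.48126220703125) [np.float32(77.024254), np.float32(76.481255), np.float32(166.05405), np.float32(168.33714)]
cap [0.54200504 0.37487726 0.14      ] tip [0.42813934 0.40113285 0.1       ] 0.11685355615452313 -12.984530980748401
[[0.5238 0.3591]
 [0.5311 0.3959]
 [0.561  0.3926]
 [0.5533 0.3532]] [0.54231093 0.3752081 ]
```

```bash
python3 -m inch '[{"dx":0.2,"dy":0.1,"dz":0,"wx":0,"wy":0,"wz":-2,"grip":0},{"dx":0.05,"dy":0.05,"dz":-2,"wx":0,"wy":0,"wz":-2,"grip":0},{"dx":0,"dy":0,"dz":-2.5,"wx":0,"wy":0,"wz":0,"grip":0},{"dx":0,"dy":0,"dz":-2.5,"wx":0,"wy":0,"wz":0,"grip":0},{"dx":0,"dy":0,"dz":-2.5,"wx":0,"wy":0,"wz":0,"grip":0},{"dx":0,"dy":0,"dz":-2.2,"wx":0,"wy":0,"wz":0,"grip":0},{"dx":0,"dy":0,"dz":-1.2,"wx":0,"wy":0,"wz":0,"grip":0},{"dx":0,"dy":0,"dz":-0.8,"wx":0,"wy":0,"wz":0,"grip":0},{"dx":0,"dy":0,"dz":0,"wx":0,"wy":0,"wz":0,"grip":0},{"dx":0,"dy":0,"dz":0,"wx":0,"wy":0,"wz":0,"grip":0.9},{"dx":0,"dy":0,"dz":0,"wx":0,"wy":0,"wz":0,"grip":0.9},{"dx":0,"dy":0,"dz":0,"wx":0,"wy":0,"wz":0,"grip":0.9},{"dx":0,"dy":0,"dz":0,"wx":0,"wy":0,"wz":0,"grip":0.9},{"dx":0,"dy":0,"dz":0,"wx":0,"wy":0,"wz":0,"grip":0.9},{"dx":0,"dy":0,"dz":0,"wx":0,"wy":0,"wz":0,"grip":0.9},{"dx":0,"dy":0,"dz":0,"wx":0,"wy":0,"wz":0,"grip":0.9}]' 60; python3 st.py
```

```text
clock: 15.05
ee_pos: [0.5427, 0.3765, 0.2623]
tool_rot: [0.353, 3.121, -0.0]
force: [-1.8, -1.6, 5.5]
finger_gap: 0.0452
gripper_force: 60.9
[0.5427 0.3765 0.2623] 
 [[-0.975  0.223  0.001]
 [ 0.223  0.975 -0.   ]
 [-0.001 -0.    -1.   ]] [-0.23  0.64 -0.66  1.72  0.47  0.95  0.27] [-1.8 -1.6  5.5] align tilt to down (world rotvec deg) [0.02 0.03 0.  ] y-axis az 77.1 0.04523161332521568 15.05
```

```bash
python3 -m inch '[{"dx":0,"dy":0,"dz":0.5,"wx":0,"wy":0,"wz":0,"grip":0.9},{"dx":0,"dy":0,"dz":1,"wx":0,"wy":0,"wz":0,"grip":0.9},{"dx":0,"dy":0,"dz":1.5,"wx":0,"wy":0,"wz":0,"grip":0.9},{"dx":0,"dy":0,"dz":2,"wx":0,"wy":0,"wz":0,"grip":0.9},{"dx":0,"dy":0,"dz":2,"wx":0,"wy":0,"wz":0,"grip":0.9},{"dx":0,"dy":0,"dz":2,"wx":0,"wy":0,"wz":0,"grip":0.9},{"dx":0,"dy":0,"dz":2,"wx":0,"wy":0,"wz":0,"grip":0.9},{"dx":0,"dy":0,"dz":2,"wx":0,"wy":0,"wz":0,"grip":0.9},{"dx":0,"dy":0,"dz":1.5,"wx":0,"wy":0,"wz":0,"grip":0.9},{"dx":0,"dy":0,"dz":0,"wx":0,"wy":0,"wz":0,"grip":0.9}]'
python3 - <<'E'
from h import *
n=np.array([-np.sin(np.radians(20)),0,np.cos(np.radians(20))]);u=np.array([np.cos(np.radians(20)),0,np.sin(np.radians(20))])
seat=np.array([.4877,-.260,.080]);rs=[]
for k in('top','scene'):
    c=cam(k)
    if k=='top':
        v=c['img'][235:345,420:560]; cv2.imwrite('pics/lab.png',cv2.resize(v,None,fx=5,fy=5,interpolation=2)[:,:,::-1])
    for m in r.mark_of('label',k)[:2]+r.mark_of('cover_seat',k)[:1]:
        o,d=ray(c,m['location']);p=o+d*((seat-.015*n-o)@n)/(d@n);print(k,m['location'],m['p'],p,'slope xy',(p-seat)@u,p[1]-seat[1])
E
```

```text
clock: 16.05
ee_pos: [0.5426, 0.3768, 0.4092]
tool_rot: [0.352, 3.119, 0.002]
force: [0.2, -0.6, -1.9]
finger_gap: 0.0451
gripper_force: 61.7
top [475.4, 305.5] 0.9 [ 0.45634181 -0.2417318   0.05262388] slope xy -0.03883024474489626 0.01826820005042229
top [172.7, 267.2] 0.33 [0.54546569 0.35398387 0.08506232] slope xy 0.05601340818721463 0.6139838662113598
top [485.1, 288.5] 0.55 [ 0.4887771  -0.25975556  0.06442936] slope xy -0.004313331866688395 0.0002444387624679911
scene [436.0, 219.7] 0.67 [ 0.45864789 -0.24051881  0.05346323] slope xy -0.03637616396788901 0.019481186337056533
scene [432.4, 203.1] 0.61 [ 0.49263113 -0.2771401   0.06583212] slope xy -0.00021194996711430825 -0.017140097526902043
```

View pics/lab.png

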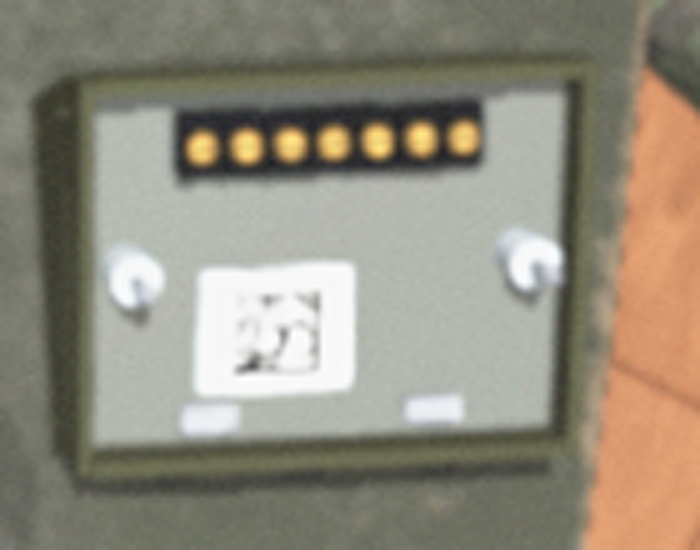

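The crop shows the open box with the label centred at crop (275,328), which is top pixel (475,300.6). That puts it about 28 mm down the slope and 19 mm towards +y, as it should be. Next I carry the scanner over.

```bash
python3 -m inch '[{"dx":0,"dy":-1.5,"dz":0,"wx":0,"wy":0,"wz":-5.5,"grip":0.9},{"dx":0,"dy":-2.5,"dz":0,"wx":0,"wy":0,"wz":-5.5,"grip":0.9},{"dx":0,"dy":-3.5,"dz":0,"wx":0,"wy":0,"wz":-5.5,"grip":0.9},{"dx":0,"dy":-3.5,"dz":0,"wx":0,"wy":0,"wz":-5.5,"grip":0.9},{"dx":0,"dy":-3.5,"dz":0,"wx":0,"wy":0,"wz":-5.5,"grip":0.9},{"dx":0,"dy":-3.5,"dz":0,"wx":0,"wy":0,"wz":-5.5,"grip":0.9},{"dx":0,"dy":-3.5,"dz":0,"wx":0,"wy":0,"wz":-5.5,"grip":0.9},{"dx":0,"dy":-3.5,"dz":0,"wx":0,"wy":0,"wz":-5.5,"grip":0.9},{"dx":0,"dy":-3.5,"dz":0,"wx":0,"wy":0,"wz":-5.5,"grip":0.9},{"dx":0,"dy":-3.5,"dz":0,"wx":0,"wy":0,"wz":-5.5,"grip":0.9},{"dx":-0.8,"dy":-3.5,"dz":0,"wx":0,"wy":0,"wz":-5.5,"grip":0.9},{"dx":-1.5,"dy":-3.5,"dz":0,"wx":0,"wy":0,"wz":-5.5,"grip":0.9},{"dx":-2.4,"dy":-3.5,"dz":0,"wx":0,"wy":0,"wz":-5.5,"grip":0.9},{"dx":-2.4,"dy":-3.5,"dz":0,"wx":0,"wy":0,"wz":-5.5,"grip":0.9},{"dx":-2.4,"dy":-3.5,"dz":0,"wx":0,"wy":-4,"wz":0,"grip":0.9},{"dx":-2.4,"dy":-3.5,"dz":0,"wx":0,"wy":-4,"wz":0,"grip":0.9},{"dx":-2.4,"dy":-3.5,"dz":0,"wx":0,"wy":-4,"wz":0,"grip":0.9},{"dx":-2.4,"dy":-3.5,"dz":0,"wx":0,"wy":-4,"wz":0,"grip":0.9},{"dx":-1.8,"dy":-1.5,"dz":0,"wx":0,"wy":-4,"wz":0,"grip":0.9},{"dx":0,"dy":0,"dz":0,"wx":0,"wy":0,"wz":0,"grip":0.9}]'
cat > sc.py <<'E'
from h import *
s=r.read_state();M=R.from_rotvec(s['tool_rot']).as_matrix();p=np.array(s['ee_pos'])
n=np.array([-np.sin(np.radians(20)),0,np.cos(np.radians(20))])
L=np.array([.4665,-.241,.0563]);T=L+.35*n
print(p.round(4),'need cm',((T-p)*100).round(2),'turn deg',np.degrees(np.cross(M[:,2],-n)).round(2),M.round(3).tolist(),np.round(s['joint_positions'],2),np.round(s['force'],1),s['finger_gap'],s['clock'])
E
python3 sc.py
```

```text
clock: 18.35
ee_pos: [0.3547, -0.2406, 0.4058]
tool_rot: [2.034, 2.028, 0.358]
force: [-0.3, 0.3, -2.2]
finger_gap: 0.0454
gripper_force: 62.5
[ 0.3547 -0.2406  0.4058] need cm [-0.79 -0.04 -2.06] turn deg [0.08 0.02 0.03] [[0.003, 0.94, 0.342], [1.0, -0.003, -0.001], [-0.0, 0.342, -0.94]] [ 0.67 -0.05 -0.15  2.21 -0.28  0.69  0.7 ] [-0.3  0.3 -2.2] 0.04544229070723221 18.35
```

```bash
python3 -m inch '[{"dx":-0.3,"dy":0,"dz":-0.7,"wx":0,"wy":0,"wz":0,"grip":0.9},{"dx":-0.3,"dy":0,"dz":-0.7,"wx":0,"wy":0,"wz":0,"grip":0.9},{"dx":-0.2,"dy":0,"dz":-0.6,"wx":0,"wy":0,"wz":0,"grip":0.9},{"dx":0,"dy":0,"dz":0,"wx":0,"wy":0,"wz":0,"grip":0.9}]'; python3 sc.py
python3 - <<'E'
from h import *
s=r.read_state();M=R.from_rotvec(s['tool_rot']).as_matrix();o=np.array(s['ee_pos'])+.25*M[:,2]
for k in('scene','top'):
    c=cam(k); save(c,k+'5.png')
    print(k,'expected origin',proj(c,o),'label',proj(c,[.4665,-.241,.0563]),[(t,np.round(m['location']),round(m['p'],2)) for t in('scanner','scanner_grip','label') for m in r.mark_of(t,k)[:1]])
c=cam('scene');x,y=map(int,proj(c,o));v=c['img'][max(0,y-110):y+90,x-120:x+120];cv2.imwrite('pics/sc5.png',cv2.resize(v,None,fx=3,fy=3,interpolation=2)[:,:,::-1])
E
```

```text
clock: 18.75
ee_pos: [0.3495, -0.238, 0.385]
tool_rot: [2.031, 2.037, 0.357]
force: [0.1, 0.7, -2.8]
finger_gap: 0.0452
gripper_force: 62.4
[ 0.3495 -0.238   0.385 ] need cm [-0.27 -0.3   0.02] turn deg [-0.11 -0.18 -0.04] [[-0.003, 0.941, 0.339], [1.0, 0.003, 0.002], [0.001, 0.339, -0.941]] [ 0.67 -0.03 -0.15  2.25 -0.29  0.64  0.73] [ 0.1  0.7 -2.8] 0.045189375283170775 18.75
scene expected origin [452.74856634 187.66968858] label [433.32798169 217.22984795] [('scanner', array([454., 189.]), 0.86), ('scanner_grip', array([481., 154.]), 0.88), ('label', array([432., 217.]), 0.72)]
top expected origin [488.66462149 316.93924886] label [475.21993411 300.30503887] [('scanner', array([489., 315.]), 0.73), ('scanner_grip', array([506., 340.]), 0.67), ('label', array([474., 302.]), 0.64)]
```

View pics/sc5.png

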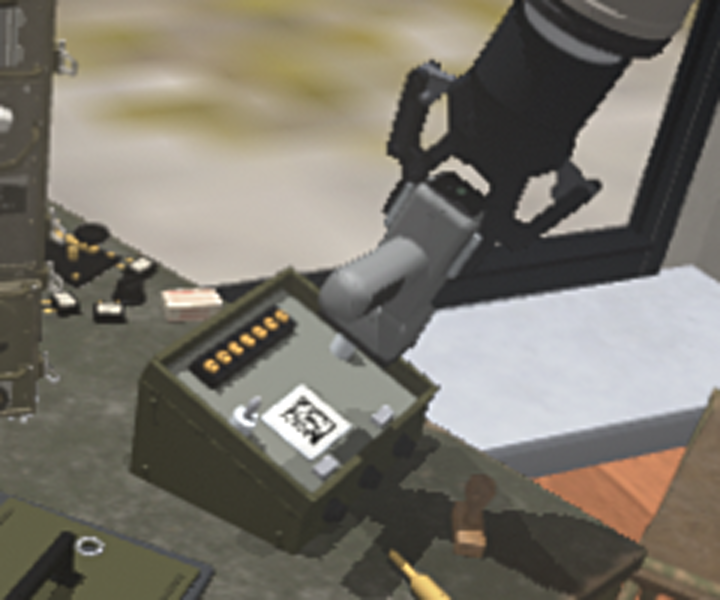

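The view shows the scanner held over the open box and pointing down at the label at crop (307,420), clear of the rim. Projected and detected points agree within 2 px. I'll correct by a few millimetres, then hold still.

```bash
python3 -m inch '[{"dx":-0.15,"dy":-0.15,"dz":0,"wx":0,"wy":-0.1,"wz":0,"grip":0.9},{"dx":-0.15,"dy":-0.15,"dz":0,"wx":-0.1,"wy":-0.1,"wz":0,"grip":0.9},{"dx":0,"dy":0,"dz":0,"wx":0,"wy":0,"wz":0,"grip":0.9},{"dx":0,"dy":0,"dz":0,"wx":0,"wy":0,"wz":0,"grip":0.9},{"dx":0,"dy":0,"dz":0,"wx":0,"wy":0,"wz":0,"grip":0.9}]'; python3 sc.py
```

```text
clock: 19.7
ee_pos: [0.3465, -0.2417, 0.3863]
tool_rot: [2.027, 2.032, 0.359]
force: [0.2, -0.3, -2.5]
finger_gap: 0.0453
gripper_force: 62.4
[ 0.3465 -0.2417  0.3863] need cm [ 0.03  0.07 -0.11] turn deg [0.07 0.15 0.03] [[-0.002, 0.939, 0.344], [1.0, 0.003, -0.001], [-0.002, 0.344, -0.939]] [ 0.67 -0.04 -0.14  2.25 -0.3   0.64  0.75] [ 0.2 -0.3 -2.5] 0.045300954983608734 19.7
```

Within 1 mm, so I hold for 2.8 s in total.

```bash
python3 -m inch '[{"dx":0,"dy":0,"dz":0,"wx":0,"wy":0,"wz":0,"grip":0.9},{"dx":0,"dy":0,"dz":0,"wx":0,"wy":0,"wz":0,"grip":0.9},{"dx":0,"dy":0,"dz":0,"wx":0,"wy":0,"wz":0,"grip":0.9},{"dx":0,"dy":0,"dz":0,"wx":0,"wy":0,"wz":0,"grip":0.9},{"dx":0,"dy":0,"dz":0,"wx":0,"wy":0,"wz":0,"grip":0.9},{"dx":0,"dy":0,"dz":0,"wx":0,"wy":0,"wz":0,"grip":0.9},{"dx":0,"dy":0,"dz":0,"wx":0,"wy":0,"wz":0,"grip":0.9},{"dx":0,"dy":0,"dz":0,"wx":0,"wy":0,"wz":0,"grip":0.9},{"dx":0,"dy":0,"dz":0,"wx":0,"wy":0,"wz":0,"grip":0.9},{"dx":0,"dy":0,"dz":0,"wx":0,"wy":0,"wz":0,"grip":0.9},{"dx":0,"dy":0,"dz":0,"wx":0,"wy":0,"wz":0,"grip":0.9},{"dx":0,"dy":0,"dz":0,"wx":0,"wy":0,"wz":0,"grip":0.9},{"dx":0,"dy":0,"dz":0,"wx":0,"wy":0,"wz":0,"grip":0.9},{"dx":0,"dy":0,"dz":0,"wx":0,"wy":0,"wz":0,"grip":0.9},{"dx":0,"dy":0,"dz":0,"wx":0,"wy":0,"wz":0,"grip":0.9},{"dx":0,"dy":0,"dz":0,"wx":0,"wy":0,"wz":0,"grip":0.9},{"dx":0,"dy":0,"dz":0,"wx":0,"wy":0,"wz":0,"grip":0.9},{"dx":0,"dy":0,"dz":0,"wx":0,"wy":0,"wz":0,"grip":0.9},{"dx":0,"dy":0,"dz":0,"wx":0,"wy":0,"wz":0,"grip":0.9},{"dx":0,"dy":0,"dz":0,"wx":0,"wy":0,"wz":0,"grip":0.9}]'; python3 -m inch '[{"dx":0,"dy":0,"dz":0,"wx":0,"wy":0,"wz":0,"grip":0.9},{"dx":0,"dy":0,"dz":0,"wx":0,"wy":0,"wz":0,"grip":0.9},{"dx":0,"dy":0,"dz":0,"wx":0,"wy":0,"wz":0,"grip":0.9},{"dx":0,"dy":0,"dz":0,"wx":0,"wy":0,"wz":0,"grip":0.9},{"dx":0,"dy":0,"dz":0,"wx":0,"wy":0,"wz":0,"grip":0.9}]'
```

```text
clock: 21.7
ee_pos: [0.3465, -0.2416, 0.3863]
tool_rot: [2.027, 2.032, 0.359]
force: [0.5, 0.1, -2.7]
finger_gap: 0.0457
gripper_force: 62.4
clock: 22.2
ee_pos: [0.3465, -0.2416, 0.3863]
tool_rot: [2.027, 2.032, 0.359]
force: [-0.6, 0.6, -1.8]
finger_gap: 0.0453
gripper_force: 62.4
```

```bash
python3 -m inch '[{"dx":0.3,"dy":0,"dz":0.8,"wx":0,"wy":0,"wz":0,"grip":0.9},{"dx":1.2,"dy":1.8,"dz":1.2,"wx":0,"wy":4,"wz":0,"grip":0.9},{"dx":2.4,"dy":3.5,"dz":0.4,"wx":0,"wy":4,"wz":0,"grip":0.9},{"dx":2.4,"dy":3.5,"dz":0,"wx":0,"wy":4,"wz":0,"grip":0.9},{"dx":2.4,"dy":3.5,"dz":0,"wx":0,"wy":4,"wz":0,"grip":0.9},{"dx":2.4,"dy":3.5,"dz":0,"wx":0,"wy":4,"wz":0,"grip":0.9},{"dx":2.4,"dy":3.5,"dz":0,"wx":0,"wy":0,"wz":5.5,"grip":0.9},{"dx":2.4,"dy":3.5,"dz":0,"wx":0,"wy":0,"wz":5.5,"grip":0.9},{"dx":2.4,"dy":3.5,"dz":0,"wx":0,"wy":0,"wz":5.5,"grip":0.9},{"dx":1.2,"dy":3.5,"dz":0,"wx":0,"wy":0,"wz":5.5,"grip":0.9},{"dx":0,"dy":3.5,"dz":0,"wx":0,"wy":0,"wz":5.5,"grip":0.9},{"dx":0,"dy":3.5,"dz":0,"wx":0,"wy":0,"wz":5.5,"grip":0.9},{"dx":0,"dy":3.5,"dz":0,"wx":0,"wy":0,"wz":5.5,"grip":0.9},{"dx":0,"dy":3.5,"dz":0,"wx":0,"wy":0,"wz":5.5,"grip":0.9},{"dx":0,"dy":3.5,"dz":0,"wx":0,"wy":0,"wz":5.5,"grip":0.9},{"dx":0,"dy":3.5,"dz":0,"wx":0,"wy":0,"wz":5.5,"grip":0.9},{"dx":0,"dy":3.5,"dz":0,"wx":0,"wy":0,"wz":5.5,"grip":0.9},{"dx":0,"dy":3.5,"dz":0,"wx":0,"wy":0,"wz":5.5,"grip":0.9},{"dx":0,"dy":2.5,"dz":0,"wx":0,"wy":0,"wz":5.5,"grip":0.9},{"dx":0,"dy":1.5,"dz":0,"wx":0,"wy":0,"wz":5.5,"grip":0.9}]';python3 -m inch '[{"dx":0,"dy":0,"dz":0,"wx":0,"wy":0,"wz":0,"grip":0.9}]'; python3 st.py
```

```text
clock: 24.2
ee_pos: [0.5411, 0.3788, 0.4107]
tool_rot: [0.344, 3.121, 0.005]
force: [-0.0, 0.8, -1.8]
finger_gap: 0.0452
gripper_force: 62.7
clock: 24.3
ee_pos: [0.541, 0.3787, 0.4105]
tool_rot: [0.344, 3.122, 0.006]
force: [-0.1, 0.3, -2.8]
finger_gap: 0.0456
gripper_force: 62.7
[0.541  0.3787 0.4105] 
 [[-0.976  0.218  0.001]
 [ 0.218  0.976  0.004]
 [-0.001  0.004 -1.   ]] [-0.15  0.5  -0.78  1.6   0.37  1.19  0.35] [-0.1  0.3 -2.8] align tilt to down (world rotvec deg) [-0.21  0.08  0.  ] y-axis az 77.43 0.04564939706215887 24.3
```

```bash
python3 -m inch '[{"dx":0.17,"dy":-0.22,"dz":0,"wx":-0.2,"wy":0.1,"wz":-0.3,"grip":0.9},{"dx":0,"dy":0,"dz":-2,"wx":0,"wy":0,"wz":0,"grip":0.9},{"dx":0,"dy":0,"dz":-2,"wx":0,"wy":0,"wz":0,"grip":0.9},{"dx":0,"dy":0,"dz":-2,"wx":0,"wy":0,"wz":0,"grip":0.9},{"dx":0,"dy":0,"dz":-1,"wx":0,"wy":0,"wz":0,"grip":0.9},{"dx":0,"dy":0,"dz":-1,"wx":0,"wy":0,"wz":0,"grip":0.9},{"dx":0,"dy":0,"dz":-1,"wx":0,"wy":0,"wz":0,"grip":0.9},{"dx":0,"dy":0,"dz":-1,"wx":0,"wy":0,"wz":0,"grip":0.9},{"dx":0,"dy":0,"dz":0,"wx":0,"wy":0,"wz":0,"grip":0.9}]';python3 st.py
```

```text
clock: 25.2
ee_pos: [0.5431, 0.3738, 0.3091]
tool_rot: [-0.36, -3.12, 0.004]
force: [-0.4, -0.4, -3.0]
finger_gap: 0.0454
gripper_force: 62.7
[0.5431 0.3738 0.3091] 
 [[-0.974  0.228 -0.001]
 [ 0.228  0.974 -0.002]
 [ 0.001 -0.002 -1.   ]] [-0.18  0.6  -0.73  1.69  0.45  1.03  0.28] [-0.4 -0.4 -3. ] align tilt to down (world rotvec deg) [ 0.13 -0.07  0.  ] y-axis az 76.84 0.045357143499616726 25.2
```

```bash
python3 -m inch '[{"dx":0,"dy":0.25,"dz":-0.3,"wx":0.1,"wy":-0.1,"wz":0.2,"grip":0.9},{"dx":0,"dy":0,"dz":-0.8,"wx":0,"wy":0,"wz":0,"grip":0.9},{"dx":0,"dy":0,"dz":-0.8,"wx":0,"wy":0,"wz":0,"grip":0.9},{"dx":0,"dy":0,"dz":-0.8,"wx":0,"wy":0,"wz":0,"grip":0.9},{"dx":0,"dy":0,"dz":-0.8,"wx":0,"wy":0,"wz":0,"grip":0.9},{"dx":0,"dy":0,"dz":-0.6,"wx":0,"wy":0,"wz":0,"grip":0.9},{"dx":0,"dy":0,"dz":-0.2,"wx":0,"wy":0,"wz":0,"grip":0.9},{"dx":0,"dy":0,"dz":0,"wx":0,"wy":0,"wz":0,"grip":0.9}]';python3 st.py
```

```text
clock: 26.0
ee_pos: [0.5432, 0.3767, 0.267]
tool_rot: [0.354, 3.12, 0.001]
force: [0.1, -0.1, -1.9]
finger_gap: 0.0452
gripper_force: 62.7
[0.5432 0.3767 0.267 ] 
 [[-0.975  0.224  0.001]
 [ 0.224  0.975  0.   ]
 [-0.001  0.001 -1.   ]] [-0.2   0.64 -0.7   1.71  0.49  0.97  0.25] [ 0.1 -0.1 -1.9] align tilt to down (world rotvec deg) [-0.02  0.08  0.  ] y-axis az 77.05 0.04519601323698998 26.0
```

```bash
python3 -m inch '[{"dx":0,"dy":0,"dz":-0.2,"wx":0,"wy":0,"wz":0,"grip":0.9},{"dx":0,"dy":0,"dz":-0.15,"wx":0,"wy":0,"wz":0,"grip":0.9},{"dx":0,"dy":0,"dz":-0.1,"wx":0,"wy":0,"wz":0,"grip":0.9},{"dx":0,"dy":0,"dz":0,"wx":0,"wy":0,"wz":0,"grip":0.9}]'
```

```text
clock: 26.4
ee_pos: [0.5432, 0.3766, 0.2628]
tool_rot: [0.354, 3.12, 0.001]
force: [0.1, 0.4, -2.7]
finger_gap: 0.0451
gripper_force: 62.7
```

```bash
python3 -m inch '[{"dx":0,"dy":0,"dz":-0.1,"wx":0,"wy":0,"wz":0,"grip":0.9},{"dx":0,"dy":0,"dz":0,"wx":0,"wy":0,"wz":0,"grip":0.9}]'
```

```text
clock: 26.6
ee_pos: [0.5433, 0.3767, 0.2624]
tool_rot: [0.354, 3.119, 0.001]
force: [-0.9, -1.6, 4.2]
finger_gap: 0.0455
gripper_force: 63.2
```

```bash
python3 -m inch '[{"dx":0,"dy":0,"dz":0,"wx":0,"wy":0,"wz":0,"grip":0},{"dx":0,"dy":0,"dz":0,"wx":0,"wy":0,"wz":0,"grip":0},{"dx":0,"dy":0,"dz":0,"wx":0,"wy":0,"wz":0,"grip":0},{"dx":0,"dy":0,"dz":0,"wx":0,"wy":0,"wz":0,"grip":0},{"dx":0,"dy":0,"dz":0,"wx":0,"wy":0,"wz":0,"grip":0},{"dx":0,"dy":0,"dz":1,"wx":0,"wy":0,"wz":0,"grip":0},{"dx":0,"dy":0,"dz":2,"wx":0,"wy":0,"wz":0,"grip":0},{"dx":0,"dy":0,"dz":2.5,"wx":0,"wy":0,"wz":0,"grip":0},{"dx":0,"dy":0,"dz":2.5,"wx":0,"wy":0,"wz":0,"grip":0},{"dx":0,"dy":0,"dz":2.5,"wx":0,"wy":0,"wz":0,"grip":0}]';python3 -m inch '[{"dx":0,"dy":-1.5,"dz":0,"wx":0,"wy":0,"wz":-5.5,"grip":0},{"dx":0,"dy":-2.5,"dz":0,"wx":0,"wy":0,"wz":-5.5,"grip":0},{"dx":-0.4,"dy":-3.5,"dz":0,"wx":0,"wy":0,"wz":-5.5,"grip":0},{"dx":-0.4,"dy":-3.5,"dz":0,"wx":0,"wy":0,"wz":-5.5,"grip":0},{"dx":-0.4,"dy":-3.5,"dz":0,"wx":0,"wy":0,"wz":-5.5,"grip":0},{"dx":-0.4,"dy":-3.5,"dz":0,"wx":0,"wy":0,"wz":-5.5,"grip":0},{"dx":-0.4,"dy":-3.5,"dz":0,"wx":0,"wy":0,"wz":-5.5,"grip":0},{"dx":-0.4,"dy":-3.5,"dz":0,"wx":0,"wy":0,"wz":-5.5,"grip":0},{"dx":-0.4,"dy":-3.5,"dz":0,"wx":0,"wy":0,"wz":-5.5,"grip":0},{"dx":-0.4,"dy":-3.5,"dz":0,"wx":0,"wy":0,"wz":-5.5,"grip":0},{"dx":0,"dy":-2,"dz":0,"wx":0,"wy":0,"wz":-5.5,"grip":0},{"dx":0,"dy":-1,"dz":0,"wx":0,"wy":0,"wz":-5.5,"grip":0},{"dx":0,"dy":0,"dz":0,"wx":0,"wy":0,"wz":0,"grip":0}]';python3 st.py; python3 c.py w6.png cover
```

```text
clock: 27.6
ee_pos: [0.543, 0.3767, 0.3686]
tool_rot: [0.354, 3.12, 0.002]
force: [0.4, -0.7, -0.4]
finger_gap: 0.0854
gripper_force: 0.0
clock: 28.9
ee_pos: [0.5112, 0.0254, 0.3675]
tool_rot: [2.0, 2.419, -0.0]
force: [-0.8, 1.4, 0.5]
finger_gap: 0.0852
gripper_force: 0.0
[0.5112 0.0254 0.3675] 
 [[-0.188  0.982  0.002]
 [ 0.982  0.188 -0.002]
 [-0.002  0.002 -1.   ]] [ 0.27  0.24 -0.5   1.98  0.14  0.95 -0.12] [-0.8  1.4  0.5] align tilt to down (world rotvec deg) [0.11 0.11 0.  ] y-axis az 10.83 0.08521613839390309 28.9
[0.5112 0.0266 0.3675] [[-0.193, 0.981, 0.002], [0.981, 0.193, -0.001], [-0.002, 0.002, -1.0]] 28.95 [ 0.26  0.24 -0.51  1.98  0.14  0.95 -0.12] [ 0.6  0.7 -0.4]
cover [312.9 219.5] 0.97 [0.5068 0.0355 0.08  ]
```

View pics/w6.png

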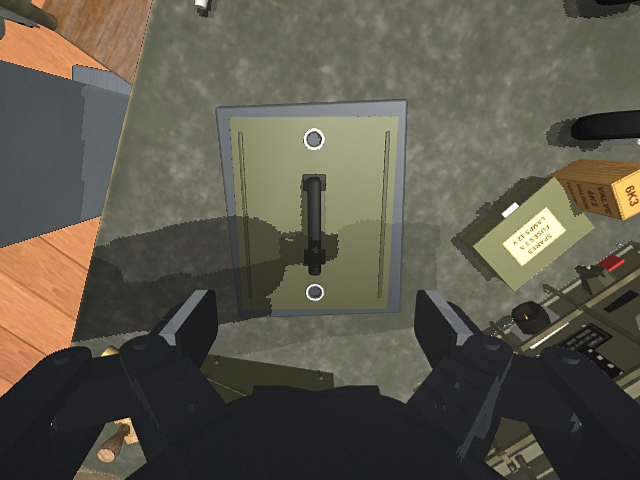

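The cover lies squarely on the pad with its holes at (313,139) and (315,292), still under the gripper. Now I regrip it.

```bash
python3 -m inch '[{"dx":0,"dy":-0.4,"dz":-1,"wx":0.1,"wy":0.1,"wz":0,"grip":0},{"dx":0,"dy":0,"dz":-2.5,"wx":0,"wy":0,"wz":0,"grip":0},{"dx":0,"dy":0,"dz":-2.5,"wx":0,"wy":0,"wz":0,"grip":0},{"dx":0,"dy":0,"dz":-2.5,"wx":0,"wy":0,"wz":0,"grip":0},{"dx":0,"dy":0,"dz":-2.5,"wx":0,"wy":0,"wz":0,"grip":0},{"dx":0,"dy":0,"dz":-2,"wx":0,"wy":0,"wz":0,"grip":0},{"dx":0,"dy":0,"dz":-1.5,"wx":0,"wy":0,"wz":0,"grip":0},{"dx":0,"dy":0,"dz":-1,"wx":0,"wy":0,"wz":0,"grip":0},{"dx":0,"dy":0,"dz":-0.8,"wx":0,"wy":0,"wz":0,"grip":0},{"dx":0,"dy":0,"dz":0,"wx":0,"wy":0,"wz":0,"grip":0}]';python3 st.py
```

```text
clock: 30.0
ee_pos: [0.5111, 0.0228, 0.2032]
tool_rot: [-1.996, -2.425, 0.001]
force: [0.5, -0.1, 0.1]
finger_gap: 0.0852
gripper_force: 0.0
[0.5111 0.0228 0.2032] 
 [[-0.192  0.981 -0.001]
 [ 0.981  0.192  0.   ]
 [ 0.001 -0.001 -1.   ]] [ 0.18  0.48 -0.42  2.1   0.32  0.63 -0.27] [ 0.5 -0.1  0.1] align tilt to down (world rotvec deg) [-0.02 -0.08 -0.  ] y-axis az 11.08 0.0852002230710506 30.0
```

```bash
python3 -m inch '[{"dx":0,"dy":-0.08,"dz":-0.45,"wx":0,"wy":0,"wz":0,"grip":0},{"dx":0,"dy":0,"dz":0,"wx":0,"wy":0,"wz":0,"grip":0},{"dx":0,"dy":0,"dz":0,"wx":0,"wy":0,"wz":0,"grip":1},{"dx":0,"dy":0,"dz":0,"wx":0,"wy":0,"wz":0,"grip":1},{"dx":0,"dy":0,"dz":0,"wx":0,"wy":0,"wz":0,"grip":1},{"dx":0,"dy":0,"dz":0,"wx":0,"wy":0,"wz":0,"grip":1},{"dx":0,"dy":0,"dz":0,"wx":0,"wy":0,"wz":0,"grip":1},{"dx":0,"dy":0,"dz":0,"wx":0,"wy":0,"wz":0,"grip":1},{"dx":0,"dy":0,"dz":0,"wx":0,"wy":0,"wz":0,"grip":1},{"dx":0,"dy":0,"dz":0,"wx":0,"wy":0,"wz":0,"grip":1}]';python3 st.py
```

```text
clock: 31.0
ee_pos: [0.5112, 0.0219, 0.1995]
tool_rot: [-1.997, -2.425, 0.0]
force: [-1.3, 0.2, 5.5]
finger_gap: 0.0111
gripper_force: 59.0
[0.5112 0.0219 0.1995] 
 [[-0.192  0.981 -0.   ]
 [ 0.981  0.192  0.   ]
 [ 0.    -0.    -1.   ]] [ 0.18  0.48 -0.42  2.1   0.33  0.62 -0.28] [-1.3  0.2  5.5] align tilt to down (world rotvec deg) [-0.01 -0.03 -0.  ] y-axis az 11.05 0.011089380774903297 31.0
```

```bash
python3 -m inch '[{"dx":0,"dy":0,"dz":0.5,"wx":0,"wy":0,"wz":0,"grip":1},{"dx":0,"dy":0,"dz":1.5,"wx":0,"wy":0,"wz":0,"grip":1},{"dx":0,"dy":0,"dz":2.5,"wx":0,"wy":0,"wz":0,"grip":1},{"dx":0,"dy":0,"dz":2.5,"wx":0,"wy":0,"wz":0,"grip":1},{"dx":0,"dy":0,"dz":2.5,"wx":0,"wy":0,"wz":0,"grip":1},{"dx":0,"dy":-1.2,"dz":2.5,"wx":0,"wy":0,"wz":-2.1,"grip":1},{"dx":-1,"dy":-2.5,"dz":2,"wx":0,"wy":0,"wz":-2.1,"grip":1},{"dx":-1.2,"dy":-3,"dz":1,"wx":0,"wy":0,"wz":-2.1,"grip":1},{"dx":-1.2,"dy":-3,"dz":0,"wx":0,"wy":0,"wz":-2.1,"grip":1},{"dx":-1.2,"dy":-3,"dz":0,"wx":0,"wy":0,"wz":-2.1,"grip":1},{"dx":-1.2,"dy":-3,"dz":0,"wx":0,"wy":-4,"wz":0,"grip":1},{"dx":-1.2,"dy":-3,"dz":0,"wx":0,"wy":-4,"wz":0,"grip":1},{"dx":-1.4,"dy":-3,"dz":0,"wx":0,"wy":-4,"wz":0,"grip":1},{"dx":-1.4,"dy":-3,"dz":0,"wx":0,"wy":-4,"wz":0,"grip":1},{"dx":-1.5,"dy":-2.5,"dz":0,"wx":0,"wy":-4,"wz":0,"grip":1},{"dx":0,"dy":-1,"dz":0,"wx":0,"wy":0,"wz":0,"grip":1},{"dx":0,"dy":0,"dz":0,"wx":0,"wy":0,"wz":0,"grip":1}]'
cat > hm.py <<'E'
from h import *
s=r.read_state();M=R.from_rotvec(s['tool_rot']);p=np.array(s['ee_pos'])
H=np.array([.4233,-.2602,.2601]);RH=R.from_rotvec([2.018,2.046,.359]);n=-RH.as_matrix()[:,2];e=H-p
h=-e@n; lat=e+h*n
print(p.round(4),'height above home mm',(h*1000).round(1),'lateral need cm',(lat*100).round(2),'turn',np.degrees((RH*M.inv()).as_rotvec()).round(2),'n',n.round(3),np.round(s['force'],1),np.round(s['ft_torque'],2),s['finger_gap'],s['clock'])
E
python3 hm.py
```

```text
clock: 32.7
ee_pos: [0.3976, -0.2613, 0.3501]
tool_rot: [2.024, 2.038, 0.356]
force: [0.9, 0.3, -2.5]
finger_gap: 0.0112
gripper_force: 59.0
[ 0.3976 -0.2613  0.3501] height above home mm 93.4 lateral need cm [-0.63  0.08 -0.23] turn [ 0.09 -0.02  0.4 ] n [-0.342 -0.003  0.94 ] [ 0.9  0.3 -2.5] [-0.03  0.58  0.01] 0.011173208633861233 32.7
```

```bash
python3 -m inch '[{"dx":-0.3,"dy":0.05,"dz":-0.1,"wx":0.1,"wy":0,"wz":0.4,"grip":1},{"dx":-0.3,"dy":0.05,"dz":-0.1,"wx":0,"wy":0,"wz":0,"grip":1},{"dx":0.4,"dy":0,"dz":-1.1,"wx":0,"wy":0,"wz":0,"grip":1},{"dx":0.4,"dy":0,"dz":-1.1,"wx":0,"wy":0,"wz":0,"grip":1},{"dx":0.4,"dy":0,"dz":-1.1,"wx":0,"wy":0,"wz":0,"grip":1},{"dx":0.4,"dy":0,"dz":-1.1,"wx":0,"wy":0,"wz":0,"grip":1},{"dx":0.4,"dy":0,"dz":-1.1,"wx":0,"wy":0,"wz":0,"grip":1},{"dx":0,"dy":0,"dz":0,"wx":0,"wy":0,"wz":0,"grip":1},{"dx":0,"dy":0,"dz":0,"wx":0,"wy":0,"wz":0,"grip":1}]';python3 hm.py
```

```text
clock: 33.6
ee_pos: [0.4123, -0.2591, 0.2919]
tool_rot: [2.016, 2.05, 0.36]
force: [-0.3, -0.8, -3.2]
finger_gap: 0.0106
gripper_force: 59.0
[ 0.4123 -0.2591  0.2919] height above home mm 33.7 lateral need cm [-0.05 -0.12 -0.02] turn [-0.06 -0.06 -0.17] n [-0.342 -0.003  0.94 ] [-0.3 -0.8 -3.2] [ 0.01  0.51 -0.01] 0.010554302638879591 33.6
```

```bash
python3 -m inch '[{"dx":-0.05,"dy":-0.1,"dz":0,"wx":0,"wy":-0.05,"wz":-0.15,"grip":1},{"dx":0,"dy":0,"dz":0,"wx":0,"wy":0,"wz":0,"grip":1},{"dx":0.1,"dy":0,"dz":-0.28,"wx":0,"wy":0,"wz":0,"grip":1},{"dx":0.1,"dy":0,"dz":-0.28,"wx":0,"wy":0,"wz":0,"grip":1},{"dx":0.1,"dy":0,"dz":-0.28,"wx":0,"wy":0,"wz":0,"grip":1},{"dx":0,"dy":0,"dz":0,"wx":0,"wy":0,"wz":0,"grip":1}]';python3 hm.py
```

```text
clock: 34.2
ee_pos: [0.4147, -0.26, 0.2834]
tool_rot: [2.018, 2.046, 0.36]
force: [-0.6, -0.3, -3.7]
finger_gap: 0.0104
gripper_force: 59.0
[ 0.4147 -0.26    0.2834] height above home mm 24.9 lateral need cm [ 0.01 -0.02  0.  ] turn [-0.05  0.   -0.01] n [-0.342 -0.003  0.94 ] [-0.6 -0.3 -3.7] [-0.01  0.57 -0.  ] 0.010400245587722944 34.2
```

```bash
python3 -m inch '[{"dx":0.1,"dy":0,"dz":-0.28,"wx":0,"wy":0,"wz":0,"grip":1},{"dx":0.1,"dy":0,"dz":-0.28,"wx":0,"wy":0,"wz":0,"grip":1},{"dx":0.1,"dy":0,"dz":-0.28,"wx":0,"wy":0,"wz":0,"grip":1},{"dx":0.1,"dy":0,"dz":-0.28,"wx":0,"wy":0,"wz":0,"grip":1},{"dx":0,"dy":0,"dz":0,"wx":0,"wy":0,"wz":0,"grip":1}]';python3 hm.py
```

```text
clock: 34.7
ee_pos: [0.4187, -0.2601, 0.2723]
tool_rot: [2.018, 2.046, 0.36]
force: [-1.1, 0.4, -2.5]
finger_gap: 0.0113
gripper_force: 59.0
[ 0.4187 -0.2601  0.2723] height above home mm 13.0 lateral need cm [ 0.01 -0.02  0.  ] turn [-0.04  0.   -0.01] n [-0.342 -0.003  0.94 ] [-1.1  0.4 -2.5] [0.   0.59 0.02] 0.011323736832950015 34.7
```

Already over the pins with no resistance, so I continue down.

```bash
python3 -m inch '[{"dx":0.1,"dy":0,"dz":-0.28,"wx":0,"wy":0,"wz":0,"grip":1},{"dx":0.1,"dy":0,"dz":-0.28,"wx":0,"wy":0,"wz":0,"grip":1},{"dx":0.1,"dy":0,"dz":-0.28,"wx":0,"wy":0,"wz":0,"grip":1},{"dx":0,"dy":0,"dz":0,"wx":0,"wy":0,"wz":0,"grip":1}]';python3 hm.py
```

```text
clock: 35.1
ee_pos: [0.4217, -0.2601, 0.2639]
tool_rot: [2.018, 2.046, 0.36]
force: [-0.7, 0.1, -2.2]
finger_gap: 0.011
gripper_force: 59.0
[ 0.4217 -0.2601  0.2639] height above home mm 4.1 lateral need cm [ 0.01 -0.01  0.01] turn [-0.04  0.01 -0.01] n [-0.342 -0.003  0.94 ] [-0.7  0.1 -2.2] [ 0.02  0.56 -0.05] 0.011034013227078861 35.1
```

```bash
python3 -m inch '[{"dx":0.05,"dy":0,"dz":-0.14,"wx":0,"wy":0,"wz":0,"grip":1},{"dx":0.03,"dy":0,"dz":-0.1,"wx":0,"wy":0,"wz":0,"grip":1},{"dx":0.02,"dy":0,"dz":-0.06,"wx":0,"wy":0,"wz":0,"grip":1},{"dx":0,"dy":0,"dz":0,"wx":0,"wy":0,"wz":0,"grip":1}]';python3 hm.py
```

```text
clock: 35.5
ee_pos: [0.4226, -0.2602, 0.2614]
tool_rot: [2.018, 2.046, 0.36]
force: [-0.9, 0.8, 0.4]
finger_gap: 0.0105
gripper_force: 59.5
[ 0.4226 -0.2602  0.2614] height above home mm 1.4 lateral need cm [ 0.02 -0.01  0.01] turn [-0.02  0.03  0.  ] n [-0.342 -0.003  0.94 ] [-0.9  0.8  0.4] [0.18 0.68 0.06] 0.01053917840696409 35.5
```

```bash
python3 -m inch '[{"dx":0.03,"dy":0,"dz":-0.08,"wx":0,"wy":0,"wz":0,"grip":1},{"dx":0,"dy":0,"dz":0,"wx":0,"wy":0,"wz":0,"grip":1}]';python3 hm.py;python3 -m inch '[{"dx":0,"dy":0,"dz":0,"wx":0,"wy":0,"wz":0,"grip":0},{"dx":0,"dy":0,"dz":0,"wx":0,"wy":0,"wz":0,"grip":0},{"dx":0,"dy":0,"dz":0,"wx":0,"wy":0,"wz":0,"grip":0},{"dx":0,"dy":0,"dz":0,"wx":0,"wy":0,"wz":0,"grip":0},{"dx":0,"dy":0,"dz":0,"wx":0,"wy":0,"wz":0,"grip":0},{"dx":-0.2,"dy":0,"dz":0.6,"wx":0,"wy":0,"wz":0,"grip":0},{"dx":-0.5,"dy":0,"dz":1.5,"wx":0,"wy":0,"wz":0,"grip":0},{"dx":-0.8,"dy":0,"dz":2.2,"wx":0,"wy":0,"wz":0,"grip":0},{"dx":-0.8,"dy":0,"dz":2.2,"wx":0,"wy":0,"wz":0,"grip":0},{"dx":-0.8,"dy":0,"dz":2.2,"wx":0,"wy":0,"wz":0,"grip":0},{"dx":-0.8,"dy":0,"dz":2.2,"wx":0,"wy":0,"wz":0,"grip":0},{"dx":0,"dy":0,"dz":2,"wx":0,"wy":0,"wz":0,"grip":0},{"dx":0,"dy":0,"dz":0,"wx":0,"wy":0,"wz":0,"grip":0}]'
python3 - <<'E'
from h import *
w=cam('wrist');c=cam('scene')
cv2.imwrite('pics/fin.png',np.hstack([w['img'][60:360,180:440],cv2.resize(c['img'][140:290,350:500],(300,300)),cv2.resize(c['img'][290:450,100:260],(300,300))[:,:240]])[:,:,::-1])
n=np.array([-np.sin(np.radians(20)),0,np.cos(np.radians(20))])
cs={k:cam(k) for k in('scene','top')}
for t in('cover','scanner','scanner_grip','handset','spares_tin','compass','valve_carton'):
    m=[(cs[k],r.mark_of(t,k)) for k in cs]
    print(t,[np.round(a[0]['location']) for _,a in m if a], tri([ray(c,a[0]['location']) for c,a in m])[0].round(3) if all(a for _,a in m) else '')
E
```

```text
clock: 35.7
ee_pos: [0.4227, -0.2601, 0.2613]
tool_rot: [2.018, 2.046, 0.359]
force: [-15.6, 6.2, 25.2]
finger_gap: 0.0108
gripper_force: 63.6
[ 0.4227 -0.2601  0.2613] height above home mm 1.4 lateral need cm [ 0.01 -0.01  0.  ] turn [0.   0.03 0.  ] n [-0.342 -0.003  0.94 ] [-15.6   6.2  25.2] [1.03 1.73 0.45] 0.01076669304626213 35.7
clock: 37.0
ee_pos: [0.3842, -0.2604, 0.3924]
tool_rot: [2.015, 2.043, 0.36]
force: [-0.4, -0.6, -0.3]
finger_gap: 0.0853
gripper_force: 0.0
cover [array([432., 203.]), array([488., 291.])] [ 0.484 -0.26   0.079]
scanner [array([190., 381.]), array([173., 272.])] [0.541 0.376 0.012]
scanner_grip [array([178., 340.]), array([155., 269.])] [0.539 0.376 0.116]
handset [array([298., 410.]), array([210., 348.])] [0.378 0.294 0.01 ]
spares_tin [array([270., 248.]), array([324., 190.])] [0.71  0.05  0.005]
compass [array([152., 322.]), array([191., 191.])] [ 0.721  0.345 -0.01 ]
valve_carton [array([236., 250.]), array([300., 170.])] [0.758 0.103 0.004]
```

View pics/fin.png

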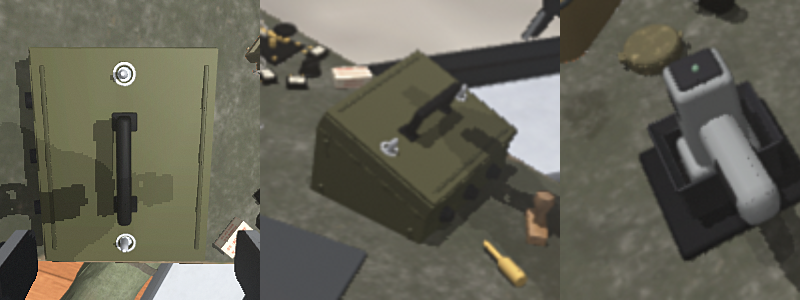

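The picture shows the cover flush on the rim with both pins through its holes, at (123,73) and (124,242). The scanner is upright in its cup, and none of the other things has moved. I'm handing the job in.

```bash
python3 -c "
from plant import r
print(r.close_job())"
```

```text
the job is handed in; nothing more can be done
None
```

The job is done and handed in at about 37 s: I held the scanner on the label from about 10 cm for over 2.5 s, put it back in its cup, and refitted the cover fully home with nothing else moved; the verdict was not shown.

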